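# Clip the tag hook onto the transport case

## Task

Pick up the black-gripped hook that has the spring gate (not the plain open one), lay it flat on the lid of the metal transport case and push its mouth gently onto one leg of the steel loop standing on the lid until the gate has flicked shut behind the leg. Then pull it back firmly, but gently, to feel that the closed gate holds on the loop, and leave the hook lying flat on the lid, still clipped on. Do not force anything and do not disturb the other things.

Things in the scene. Friction and masses are not known exactly. Their poses are not given: they have to be found in the camera images.
- grip (a point): Centre of the snap hook's grip, a black block 60 mm long (x), 14 mm wide (y), 26 mm tall; this point is 13 mm above its underside. Take it from above across the 14 mm. +x points to the hook's mouth, z up. The loose hook (0.1 to 0.2 kg) starts flat on the table. In front of the grip is a flat D of 7 mm steel rod, 51 mm wide in y, its centre-line 6.5 mm above the underside
- pocket (a point): Middle of the room inside the D, 61 mm in front of the grip's centre, 6.5 mm above the hook's underside; axes as the grip. The D's back rod has its inner face 15 mm behind this point (46 mm in front of the grip's centre)
- mouth (a point): Point on the gate's line in the mouth, 76 mm in front of the grip's centre and in line with it; axes as the grip. The mouth opens to +x; it is free from y = -14 mm (hinge knuckle) to y = +7.5 mm (tip of the fixed nose, which stands on the +y side, reaching 9 mm in front of this point)
- gate: Gate, a 3 mm rod across the mouth. Origin on its hinge, 18 mm to the -y side of the mouth point; runs 25 mm along its own +y. Shut, its axes agree with the grip's; swings only inwards (+ about z, to 1.25 rad) on a spring. A bar pressed in mid-mouth needs 3 to 6 N; 20 to 24 mm in it slips off the gate's end, the force drops, the gate flicks shut; 3 to 7 mm further it meets the back rod
- case: Fixed aluminium case, 240 (x) x 300 (y) x 70 mm tall, origin at the centre of its underside; flat lid. +x, away from the robot, is the way the hook is pushed on. On the lid a steel loop: upside-down U of 6 mm rod, 48 mm tall, legs 46 mm apart along y. Its foot is clamped in a slot along x at 45 mm on the +x side of the centre, give or take 7 mm; holds below 30 N
- leg_right (a point): Nominal foot of the loop's leg on the case's -y side, on the lid's surface (70 mm up); axes as the case. The true leg may stand up to 7 mm nearer or farther along the case's x; that is not reported: feel for it, or look
- leg_left (a point): The same for the leg on the case's +y side
- plainhook: Leave alone: a look-alike hook on the same black grip but plain: an open J of steel rod with no gate. Not the one to use. Origin at the centre of its underside
- cardbox: Leave alone: small cardboard box, 55 x 45 x 30 mm, on the case lid. Origin at the centre of its underside
- brush: Leave alone: brush, 130 mm long, lying on the case lid. Origin at the centre of its underside
- weight: Leave alone: brass knob weight, 32 mm across, 38 mm tall, on the case lid. Origin at the centre of its underside
- jar: Leave alone: jar, 56 mm across, 75 mm tall, on the table. Origin at the centre of its underside
- pencup: Leave alone: white cup, 72 mm across, 90 mm tall, on the table. Origin at the centre of its underside
- tape: Leave alone: paper ring, 90 mm across, 24 mm tall, on the table. Origin at the centre of its underside
Not all that is in view belongs to the job. What is shaped like the part that bears grip but blue or orange is not meant.

How it is judged:
On the way, in this order (a step that is already met when the one before it is completed fails the run):
1. the loop's leg is pushing the gate inwards (angle between the x axis of gate and the x axis of grip, either way round above 0.3 rad and contact force between gate and case above 0.5 N).
2. the gate has flicked shut behind the leg (angle between the x axis of gate and the x axis of grip, either way round below 0.12 rad and (horizontal distance between pocket and true_right below 0.016 m or horizontal distance between pocket and true_left below 0.016 m)), for 0.1 s.
3. the hook is pulled back so that the shut gate bears on the leg with more than 3 N (all of step 2 and contact force between gate and case above 3 N), for 0.05 s.
At the end, for the whole second after the job is handed in: The snap hook lies flat (within 0.15 rad) and at rest on the case lid, its gate shut (within 0.12 rad) and the middle of its pocket within 16 mm of a leg of the loop (of its true place), so that the leg is inside the hook (all of step 2 and angle between grip's own z axis and vertical below 0.15 rad and height (world z) of grip between 0.079 and 0.09 m and linear speed of snaphook below 0.02 m/s); the robot touches nothing.
It fails at once if the hook is forced: more than 20 N between it and the loop (contact force between snaphook and loop above 20 N).
It fails at once if another thing is moved by more than 20 mm (distance of any of plainhook, cardbox, brush, weight, jar, pencup, tape from where it was at the start of the episode above 0.02 m).
It also fails if it takes over 51 s, if anything falls off the work surface, if the arm or the gripper's body presses on something with over 40 N, if the wrist force passes 120 N, or if a joint passes its speed limit or range.

## Robot

A 6-joint arm with a two-finger parallel gripper is mounted at the origin on the work surface. World frame = base frame: x ahead of the robot, y to its left, z up, the work surface at z = 0. Lengths are in m, angles in rad, forces in N, time in s.
With the tool pointing down it reaches from about 0.275 to 0.875 m from the base axis. Payload 12.5 kg.
Tool frame: the origin (TCP) lies at the very end of the fingers, on their centre line; the grasp point (between the pads) lies ctrl.grasp_offset behind it (ctrl.grasp_offset is the distance from the TCP to the grasp point, in m); z points along the fingers, y is the line along which they close (so a half turn about z gives the same grasp; the last joint's range is limited). The gripper opens to 85 mm and grips with 20 to 120 N. Pads are 22 mm wide; open, the fingers measure 114 mm over their backs; the gripper's body (76 mm by 85 mm) begins 54 mm behind the grasp point. The pads swing forward as they close: fully open they stand 13 mm farther back than shut.
Start: joints at [1.186, 0.351, 1.652, -0, 1.139, -0.085], TCP at [0.162, 0.525, 0.231] pointing down, gripper open.
Joint ranges: [-2.75, 2.75], [-0.79, 2.1], [0.01, 2.65], [-1.57, 4.71], [0.07, 3.14], [-2.87, 2.87]. Speed limits (rad/s): [2.22, 2.22, 2.79, 3.14, 3.14, 3.14].

## Interface

Orientations are given as a rotation vector (axis times angle).
In Python, from workcell import telemetry, optics, ctrl gives the robot as it stands.
- The arm moves only by the shell command python3 -m pendant 'ROWS'. ROWS is JSON, a list of rows, each an object with "linear": the shift along the tool's x, y, z in mm, a list of three; "roll": the turn about the tool's z in rad; "hand": the finger opening in mm, from 0 to 85.4. A call has 1 to 8 rows; each row shifts and turns the commanded pose from where the row before left it, along the tool's axes as they then stand; what a row does not reach is not made up. A row lasts 1/10 s, in which the tool goes at most 50 mm and 8.59 degrees, less where a joint would pass 70% of its speed; a pose out of reach is approached as far as the arm can. A call with a gripper value outside its range is refused whole. The fingers move at their own pace and stop on an object; the grip force is fixed at half the most. Time passes only in rows, so rows that do not move let the fingers close. It gives the time, the measured TCP pose, the force, the opening and the grip force at its end, in the units of the state.
- telemetry.state(): the state, without advancing time (a new reading comes with each control period).
- optics.grab_frame(name): name is "scene" or "top"; returns the picture (400x640x3 uint8, blue, green, red); there is no depth.
- optics.camera_params(name): a dict with "fov_y" (degrees; the focal length in pixels is half the picture's height over the tangent of half this angle, whatever the lens; pixels are square), "cx", "cy" (the principal point, pixels), "R" (3x3) and "t" (3): a world point X has camera coordinates R X + t. Camera axes: x right, y down, z forward; pixel columns grow to the right and rows downward; lengths in m; the calibration is good to about 2 mm. A picture is of the moment at which its call begins. camera_params takes no time and is no camera call.
- ctrl.job_done(): hands the job in; it is judged then, once.
The state is a dict: "t": time; "joint_positions": joint angles; "dq": joint speeds; "joint_torque": joint torques, N m; "tcp_pos": TCP position; "tool_rot": TCP orientation; "force": force on the tool from outside, world axes, zero at the start; "torque": the same for the moment, N m; "grip_width": opening from 0.0 (shut) to 1.0 (fully open); "grip_force": force on a finger pad.
Only numpy, scipy, OpenCV 4.12 (cv2) and the standard library are available. Lean on these libraries where they do the work, as an engineer would, in place of code of your own. Each camera call takes 0.05 s, during which the arm holds its last target. There are 200 camera calls.

## Working session

There is one attempt and no reset: what is moved stays moved. The work goes in short steps, Python scripts to look and compute and a shell command to move; the robot and the scene stay as the last step left them, time stands still between calls to the robot, and variables do not carry over. Pictures are saved under pics/ and viewed, at most 10 in all, crops included, and the job is handed in when it is done.

```bash
mkdir -p pics
cat > h.py <<'E'
import numpy as np, cv2
from workcell import telemetry, optics, ctrl
def cam(n):
    p=optics.camera_params(n); f=200/np.tan(np.radians(p["fov_y"])/2)
    return p,f,np.array(p["R"]),np.array(p["t"])
def ray(n,u,v,z):
    p,f,R,t=cam(n); d=R.T@np.array([(u-p["cx"])/f,(v-p["cy"])/f,1]); c=-R.T@t
    return c+d*(z-c[2])/d[2]
def proj(n,X):
    p,f,R,t=cam(n); c=R@np.array(X)+t
    return np.array([p["cx"]+f*c[0]/c[2],p["cy"]+f*c[1]/c[2]])
E
python3 - <<'E'
from h import *
for n in("scene","top"):
    im=optics.grab_frame(n); cv2.imwrite(f"pics/{n}0.png",im)
    p,f,R,t=cam(n); print(n,p["fov_y"],p["cx"],p["cy"],f,(-R.T@t).round(3),R[2].round(3),R[0].round(3))
s=telemetry.state();print({k:np.round(v,3) for k,v in s.items()},ctrl.grasp_offset)
E
```

```text
scene 48.20599669175854 320.51466677856575 203.664485159523 447.0428353055189 [ 1.447 -0.079  1.021] [-0.699  0.054 -0.713] [0.068 0.998 0.008]
top 50.44844734287656 325.987505317945 202.47940566696064 424.5556321110686 [ 0.356 -0.016  1.099] [ 0.133 -0.01  -0.991] [-0.009 -1.     0.009]
{'t': np.float64(0.1), 'joint_positions': array([ 1.186,  0.351,  1.652,  0.   ,  1.139, -0.085]), 'dq': array([-0.   , -0.001, -0.001,  0.   ,  0.003, -0.   ]), 'joint_torque': array([ 0.0000e+00, -5.0684e+01, -2.9188e+01, -0.0000e+00,  3.0000e-03,
       -0.0000e+00]), 'tcp_pos': array([0.162, 0.525, 0.231]), 'tool_rot': array([-4.690e-01, -3.106e+00,  2.000e-03]), 'force': array([ 0.524, -0.236,  0.384]), 'torque': array([ 0.008, -0.021,  0.01 ]), 'grip_force': np.float64(0.0), 'grip_width': np.float64(0.997)} 0.0187
```

View pics/top0.png

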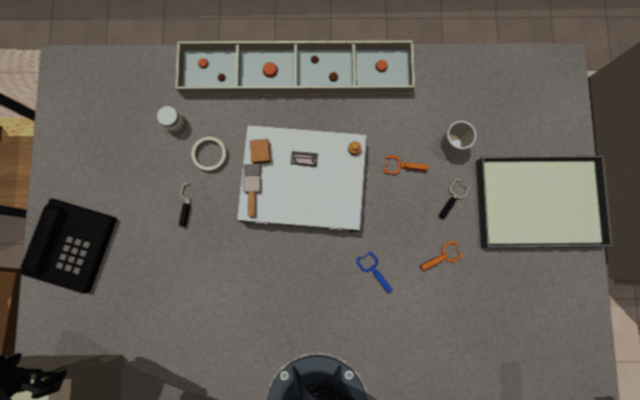

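View pics/scene0.png

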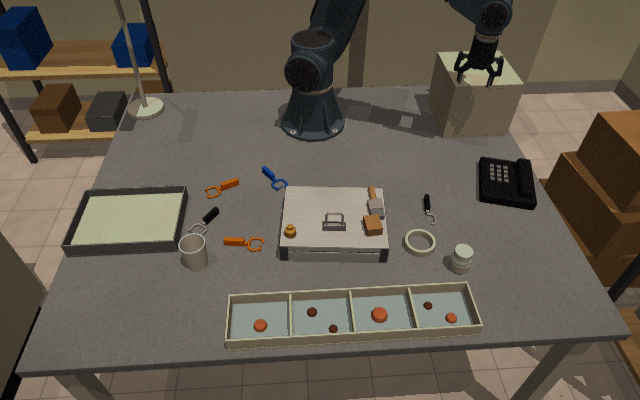

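Candidates in the top view:
- black hook with a D, (454,199)
- black hook with an open J, (185,205)
- blue hook, (375,272)
- orange hooks, (441,255) and (405,166)

The black one with a D is my choice. I'll check it in a crop and measure it along with the case and loop.

Run:
```python
from h import *
T=cv2.imread("pics/top0.png");S=cv2.imread("pics/scene0.png")
c=lambda im,u,v,w,h,k:cv2.resize(im[v:v+h,u:u+w],None,fx=k,fy=k,interpolation=cv2.INTER_CUBIC)
a=np.hstack([c(T,425,165,60,60,6),c(T,155,170,60,60,6)])
b=np.hstack([c(S,175,190,60,60,6),c(T,270,130,60,60,6)])
o=np.vstack([a,b]);cv2.imwrite("pics/crop1.png",cv2.resize(o,(600,600)))
# black grip
for n,im,(u0,v0,u1,v1),z in(("top",T,(430,180,475,225),.026),("scene",S,(185,200,225,240),.026)):
    g=im[v0:v1,u0:u1].max(2); m=(g<45).astype(np.uint8)
    k,l,st,ce=cv2.connectedComponentsWithStats(m); i=1+st[1:,4].argmax()
    pts=np.argwhere(l==i)[:,::-1]+[u0,v0]
    r=cv2.minAreaRect(pts.astype(np.float32)); W=[ray(n,*p,z)[:2].round(4) for p in cv2.boxPoints(r)]
    print(n,r,W,ray(n,*pts.mean(0),.02).round(4),len(pts))
# lid
g=T; m=(T.min(2)>150).astype(np.uint8); m[:115]=0;m[245:]=0;m[:,:232]=0;m[:,375:]=0
m=cv2.morphologyEx(m,cv2.MORPH_CLOSE,np.ones((25,25)))
k,l,st,ce=cv2.connectedComponentsWithStats(m); i=1+st[1:,4].argmax()
r=cv2.minAreaRect(np.argwhere(l==i)[:,::-1].astype(np.float32))
P=[ray("top",*p,.07)[:2] for p in cv2.boxPoints(r)];print("lid",r,np.round(P,4),np.mean(P,0),[np.linalg.norm(P[i]-P[i-1]).round(3) for i in range(4)])
```

```text
top ((446.9615173339844, 207.8076629638672), (5.824352264404297, 23.574758529663086), 33.6900634765625) [array([ 0.4634, -0.3119]), array([ 0.5136, -0.3477]), array([ 0.5052, -0.3597]), array([ 0.455 , -0.3239])] [ 0.4846 -0.3373  0.02  ] 139
scene ((210.75003051757812, 215.25003051757812), (7.071067810058594, 19.091880798339844), 45.0) [array([ 0.5158, -0.3659]), array([ 0.4612, -0.3309]), array([ 0.4836, -0.3136]), array([ 0.5371, -0.3487])] [ 0.4927 -0.3416  0.02  ] 135
lid ((301.7721862792969, 177.0068359375), (121.49286651611328, 94.63093566894531), 4.619923114776611) [[ 0.455   0.189 ]
 [ 0.6918  0.1744]
 [ 0.6647 -0.1285]
 [ 0.4287 -0.1049]] [0.56004635 0.03247221] [np.float64(0.295), np.float64(0.237), np.float64(0.304), np.float64(0.237)]
```

View pics/crop1.png

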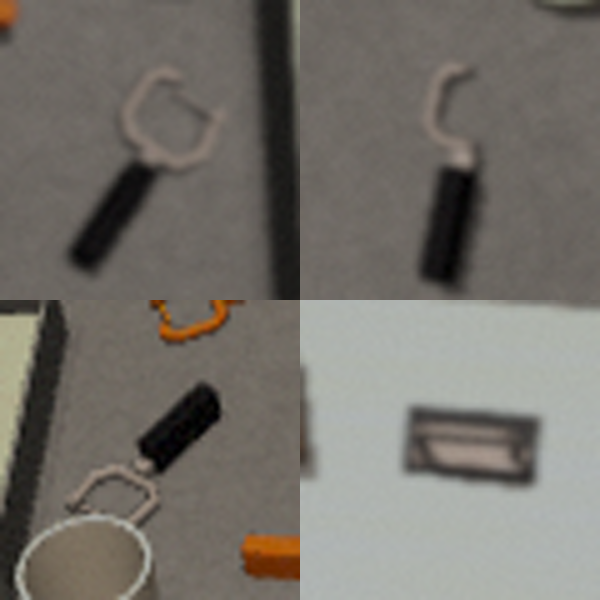

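The crop confirms it: the hook at top pixel (454,199) has a D with a gate, with its nose near (461,181) and knuckle near (469,187). The one at (185,205) is a plain J. Next I'll refine the case frame and the loop.

Run:
```python
from h import *
T=cv2.imread("pics/top0.png");S=cv2.imread("pics/scene0.png")
m=(T.min(2)>150).astype(np.uint8); m[:115]=0;m[245:]=0;m[:,:232]=0;m[:,375:]=0
m=cv2.morphologyEx(m,cv2.MORPH_CLOSE,np.ones((25,25)))
c=max(cv2.findContours(m,0,cv2.CHAIN_APPROX_NONE)[0],key=cv2.contourArea)[:,0]
W=np.array([ray("top",*p,.07)[:2] for p in c])
r=cv2.minAreaRect((W*1000).astype(np.float32));print(r)
# robust side fits
C=np.array(r[0])/1000;B=cv2.boxPoints(r)/1000
e=B[1]-B[0];
for i in range(4):
    a,b=B[i],B[(i+1)%4];L=np.linalg.norm(b-a);d=(b-a)/L;n=np.array([-d[1],d[0]])
    s=(W-a)@d;q=(W-a)@n;k=(abs(q)<.006)&(s>.02)&(s<L-.02)
    f=cv2.fitLine((W[k]*1000).astype(np.float32),cv2.DIST_HUBER,0,.01,.01).ravel();print("side",i,L.round(3),np.degrees(np.arctan2(f[1],f[0])).round(2),f[2:].round(1),k.sum())
yaw=-np.radians(4.6);X=np.array([np.cos(yaw),np.sin(yaw)]);Y=np.array([-X[1],X[0]])
print("C",C)
for s in(-1,1):
    F=C+.045*X+s*.023*Y
    print(s,F.round(4),[(n,proj(n,[*F,.07]).round(1),proj(n,[*F,.118]).round(1)) for n in("top","scene")])
k=lambda im,u,v,w,h:cv2.resize(im[v:v+h,u:u+w],(600,300),interpolation=cv2.INTER_CUBIC)
cv2.imwrite("pics/crop2.png",np.vstack([k(T,284,143,40,20),k(S,315,207,40,20)*1]))
```

```text
((559.9851684570312, 31.605926513671875), (295.6843566894531, 237.1522674560547), 84.8747329711914)
side 0 0.237 -5.11 [ 546.1 -114.3] 78
side 1 0.296 84.91 [676.7  20.2] 102
side 2 0.237 -5.12 [574.4 177.1] 75
side 3 0.296 84.98 [443.9  42.6] 105
C [0.55998517 0.03160593]
-1 [0.603  0.0051] [('top', array([312.8, 159.2]), array([312.4, 154.4])), ('scene', array([326.9, 225.8]), array([327.3, 214.2]))]
1 [0.6067 0.0509] [('top', array([294.3, 157.9]), array([293., 153.])), ('scene', array([343.1, 226. ]), array([343.9, 214.5]))]
```

View pics/crop2.png

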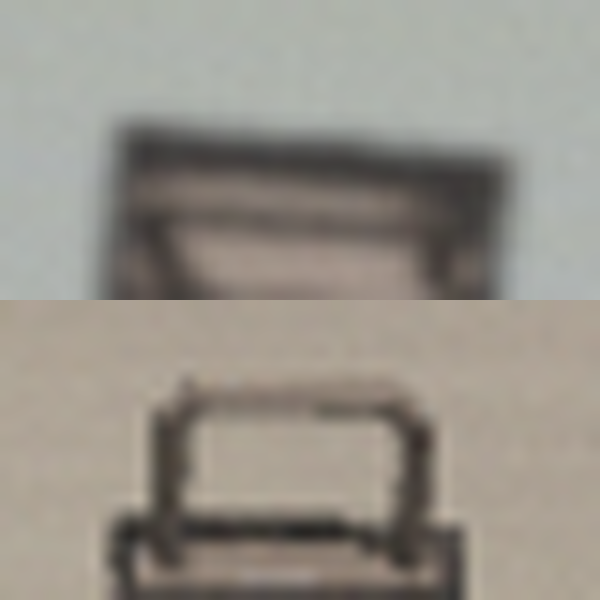

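The scene crop puts the loop feet near (326,224) and (342,224). That is about 2 px, or 5–6 mm, nearer the robot than nominal, and the top bar agrees. I'll use the right leg, since the weight is further from it than the box and brush are from the left leg. Moving over the hook now.

```bash
python3 - <<'E'
from h import *
# crop landmarks (top view): tail centre, head centre of grip, nose tip, knuckle
px=lambda a,b:(425+a/5,165+b/5)
t=ray("top",*px(83,262),.018);h=ray("top",*px(149,160),.018)
for z in(.013,.026):print(z,[ray("top",446.96,207.8,z).round(4)])
n=ray("top",*px(180,78),.0065);k=ray("top",*px(222,112),.0065);l=ray("top",*px(126,110),.0065);b=ray("top",*px(207,162),.0065)
a=lambda v:np.degrees(np.arctan2(v[1],v[0])).round(1)
print("grip yaw",a(h-t),np.linalg.norm(h-t),(h+t)/2)
dm=(n+k+l+b)/4
print("n-k",np.linalg.norm(n-k),a(n-k)-90,"D",dm.round(4),a(dm-(h+t)/2),np.linalg.norm((dm-(h+t)/2)[:2]))
E
R='{"linear":[-23.5,-30.4,0],"roll":0,"hand":50}'
python3 -m pendant '[{"linear":[-23.5,-30.4,0],"roll":0,"hand":50},{"linear":[-23.5,-30.4,0],"roll":0,"hand":50},{"linear":[-23.5,-30.4,0],"roll":0,"hand":50},{"linear":[-23.5,-30.4,0],"roll":0,"hand":50},{"linear":[-23.5,-30.4,0],"roll":0,"hand":50},{"linear":[-23.5,-30.4,0],"roll":0,"hand":50},{"linear":[-23.5,-30.4,0],"roll":0,"hand":50},{"linear":[-23.5,-30.4,0],"roll":0,"hand":50}]'
python3 -m pendant '[{"linear":[-23.5,-30.4,0],"roll":0,"hand":50},{"linear":[-23.5,-30.4,0],"roll":0,"hand":50},{"linear":[-23.5,-30.4,0],"roll":0,"hand":50},{"linear":[-23.5,-30.4,0],"roll":0,"hand":50},{"linear":[-23.5,-30.4,0],"roll":0,"hand":50},{"linear":[-23.5,-30.4,0],"roll":0,"hand":50},{"linear":[-23.5,-30.4,0],"roll":0,"hand":50},{"linear":[-23.5,-30.4,0],"roll":0,"hand":50}]'
```

```text
0.013 [array([ 0.4858, -0.3396,  0.013 ])]
0.026 [array([ 0.4842, -0.3357,  0.026 ])]
grip yaw -34.8 0.06405393515292473 [ 0.48680836 -0.34146194  0.018     ]
n-k 0.02790973504325252 -40.8 D [ 0.5382 -0.3828  0.0065] -38.8 0.06595026911700362
t: 0.9
tcp_pos: [0.2703, 0.2361, 0.2312]
tool_rot: [0.469, 3.106, -0.0]
force: [0.1, 1.2, 0.3]
grip_width: 0.583
grip_force: 0.0
t: 1.7
tcp_pos: [0.3781, -0.0519, 0.2312]
tool_rot: [-0.47, -3.106, -0.0]
force: [1.0, 1.3, 0.4]
grip_width: 0.586
grip_force: 0.0
```

```bash
python3 -m pendant '[{"linear":[-23.5,-30.3,0],"roll":0,"hand":50},{"linear":[-23.5,-30.3,0],"roll":0,"hand":50},{"linear":[-23.5,-30.3,0],"roll":0,"hand":50},{"linear":[-23.5,-30.3,0],"roll":0,"hand":50},{"linear":[-23.5,-30.3,0],"roll":0,"hand":50},{"linear":[-23.5,-30.3,0],"roll":0,"hand":50},{"linear":[-23.5,-30.3,0],"roll":0,"hand":50},{"linear":[-23.5,-30.3,0],"roll":0,"hand":50}]'
python3 -m pendant '[{"linear":[0,0,35],"roll":0.08,"hand":50},{"linear":[0,0,35],"roll":0.08,"hand":50},{"linear":[0,0,35],"roll":0.08,"hand":50},{"linear":[0,0,35],"roll":0.08,"hand":50},{"linear":[0,0,20],"roll":0,"hand":50},{"linear":[0,0,0],"roll":0,"hand":50}]'
python3 - <<'E'
from h import *
from scipy.spatial.transform import Rotation as Ro
s=telemetry.state();R=Ro.from_rotvec(s["tool_rot"]).as_matrix();print(R.round(3),s["force"].round(2))
S=optics.grab_frame("scene");T=optics.grab_frame("top")
k=lambda im,u,v,w,h:cv2.resize(im[v:v+h,u:u+w],(400,400),interpolation=cv2.INTER_CUBIC)
cv2.imwrite("pics/crop3.png",np.hstack([k(T,410,165,80,80),k(S,175,170,80,80)]))
E
```

```text
t: 2.5
tcp_pos: [0.4862, -0.3389, 0.2309]
tool_rot: [-0.469, -3.106, -0.001]
force: [0.3, 0.3, 0.3]
grip_width: 0.581
grip_force: 0.0
t: 3.1
tcp_pos: [0.4845, -0.3362, 0.0683]
tool_rot: [-0.956, -2.987, -0.003]
force: [0.4, 0.6, 0.4]
grip_width: 0.585
grip_force: 0.0
[[-0.814  0.581 -0.004]
 [ 0.581  0.814  0.004]
 [ 0.006  0.    -1.   ]] [0.38 0.57 0.36]
```

View pics/crop3.png

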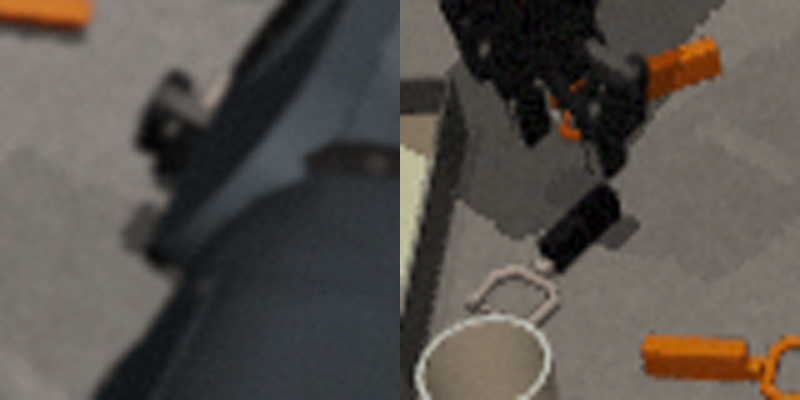

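The fingers straddle the grip's axis as intended, with the grip at (580,228) in the crop and the cup and tray clear. Descending and closing.

```bash
python3 -m pendant '[{"linear":[-2.8,-1.4,20],"roll":0,"hand":50},{"linear":[0,0,20],"roll":0,"hand":50},{"linear":[0,0,15],"roll":0,"hand":50},{"linear":[0,0,8],"roll":0,"hand":50},{"linear":[0,0,0],"roll":0,"hand":50}]'
python3 -m pendant '[{"linear":[0,0,0],"roll":0,"hand":5},{"linear":[0,0,0],"roll":0,"hand":5},{"linear":[0,0,0],"roll":0,"hand":5},{"linear":[0,0,0],"roll":0,"hand":5},{"linear":[0,0,0],"roll":0,"hand":5}]'
```

```text
t: 3.7
tcp_pos: [0.4874, -0.3401, 0.0081]
tool_rot: [-0.958, -2.991, -0.0]
force: [0.1, 0.1, -0.8]
grip_width: 0.585
grip_force: 0.0
t: 4.2
tcp_pos: [0.488, -0.3405, 0.0093]
tool_rot: [0.958, 2.991, -0.001]
force: [-0.4, 0.9, 6.5]
grip_width: 0.144
grip_force: 59.3
```

```bash
python3 -m pendant '[{"linear":[0,0,-10],"roll":0,"hand":5},{"linear":[0,0,-30],"roll":0,"hand":5},{"linear":[0,0,-30],"roll":0,"hand":5},{"linear":[0,0,-30],"roll":0,"hand":5},{"linear":[0,0,-30],"roll":0,"hand":5},{"linear":[0,0,-30],"roll":0,"hand":5},{"linear":[0,0,0],"roll":0,"hand":5}]'
python3 -m pendant '[{"linear":[19.5,29.9,0],"roll":0,"hand":5},{"linear":[19.5,29.9,0],"roll":0,"hand":5},{"linear":[19.5,29.9,0],"roll":0,"hand":5},{"linear":[19.5,29.9,0],"roll":0,"hand":5},{"linear":[19.5,29.9,0],"roll":0,"hand":5},{"linear":[19.5,29.9,0],"roll":0,"hand":5},{"linear":[19.5,29.9,0],"roll":0,"hand":5},{"linear":[19.5,29.9,0],"roll":0,"hand":5}]'
python3 -m pendant '[{"linear":[19.5,29.9,0],"roll":0,"hand":5},{"linear":[19.5,29.9,0],"roll":0,"hand":5},{"linear":[0,0,0],"roll":-0.13,"hand":5},{"linear":[0,0,0],"roll":-0.14,"hand":5},{"linear":[0,0,0],"roll":-0.13,"hand":5},{"linear":[0,0,0],"roll":-0.13,"hand":5},{"linear":[0,0,0],"roll":0,"hand":5},{"linear":[0,0,0],"roll":0,"hand":5}]'
python3 - <<'E'
from h import *
from scipy.spatial.transform import Rotation as Ro
s=telemetry.state();R=Ro.from_rotvec(s["tool_rot"]).as_matrix();print(R.round(3),s["tcp_pos"].round(4),s["force"].round(2))
S=optics.grab_frame("scene");T=optics.grab_frame("top")
cv2.imwrite("pics/s4.png",S);cv2.imwrite("pics/t4.png",T)
k=lambda im,u,v,w,h:cv2.resize(im[v:v+h,u:u+w],(400,400),interpolation=cv2.INTER_CUBIC)
cv2.imwrite("pics/crop4.png",np.hstack([k(T,270,125,80,80),k(S,290,150,80,80)]))
E
```

```text
t: 4.9
tcp_pos: [0.4888, -0.3412, 0.173]
tool_rot: [0.956, 2.986, -0.004]
force: [0.8, 0.2, -0.6]
grip_width: 0.142
grip_force: 58.8
t: 5.7
tcp_pos: [0.4988, -0.0533, 0.1679]
tool_rot: [-0.958, -2.991, 0.0]
force: [0.2, 0.2, -1.9]
grip_width: 0.149
grip_force: 58.8
t: 6.5
tcp_pos: [0.5021, 0.0165, 0.168]
tool_rot: [-0.147, -3.137, 0.0]
force: [0.5, 1.0, -1.3]
grip_width: 0.143
grip_force: 58.9
[[-0.996  0.093 -0.001]
 [ 0.093  0.996  0.   ]
 [ 0.001 -0.    -1.   ]] [0.5021 0.0165 0.168 ] [ 0.55  1.02 -1.28]
```

View pics/crop4.png

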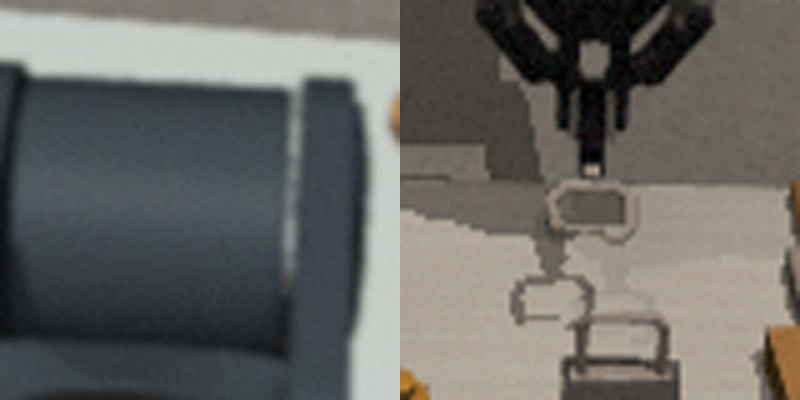

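The scene crop shows the hook level, with the back rod at row ~187, the D's centre column at ~328.4 and the nose tip at row ~198. The gripper hides the top view. I'll compute the in-hand offset.

Run:
```python
from h import *
T0=np.array([.5021,.0165]);a=np.radians(-5.34);X=np.array([np.cos(a),np.sin(a)]);Y=np.array([-X[1],X[0]])
for nm,u,v,z in(("back rod (42,0)",328.4,187.2,.1655),("nose tip (85,9)",335,198,.1655),("D centre/gate (76,0)",328.4,195.6,.1655)):
    for dz in(0,.004):
        p=ray("scene",u,v,z+dz)[:2]-T0;print(nm,dz,(p@X*1000).round(1),(p@Y*1000).round(1))
for nm,u,v,z in(("legR foot",326.3,224.3,.07),("legL foot",342.,224.3,.07),("bar R",327.3,213.1,.115),("bar L",342.5,213.1,.115)):
    print(nm,ray("scene",u,v,z).round(4))
for nm,u,v in(("bar R",312,156.3),("bar L",293.5,155.3)):print(nm,"top",ray("top",u,v,.116).round(4))
```

```text
back rod (42,0) 0 42.7 -0.6
back rod (42,0) 0.004 46.9 -0.6
nose tip (85,9) 0 84.8 17.9
nose tip (85,9) 0.004 88.9 17.8
D centre/gate (76,0) 0 76.1 -0.2
D centre/gate (76,0) 0.004 80.2 -0.2
legR foot [0.5972 0.0037 0.07  ]
legL foot [0.6    0.0484 0.07  ]
bar R [0.5958 0.0058 0.115 ]
bar L [0.5984 0.0481 0.115 ]
bar R top [0.599  0.0061 0.116 ]
bar L top [0.6017 0.0499 0.116 ]
```

The in-hand offset is about 0, and the leg lies 20 mm ahead of the mouth and 3 mm to its -y side, which is what I want. Lowering and feeling for the lid.

```bash
python3 -m pendant '[{"linear":[0,0,25],"roll":0,"hand":5},{"linear":[0,0,25],"roll":0,"hand":5},{"linear":[0,0,20],"roll":0,"hand":5},{"linear":[0,0,10],"roll":0,"hand":5},{"linear":[0,0,0],"roll":0,"hand":5},{"linear":[0,0,0],"roll":0,"hand":5}]'
for i in 1; do :; done
python3 -m pendant '[{"linear":[0,0,3],"roll":0,"hand":5},{"linear":[0,0,0],"roll":0,"hand":5},{"linear":[0,0,0],"roll":0,"hand":5}]'
python3 -m pendant '[{"linear":[0,0,2],"roll":0,"hand":5},{"linear":[0,0,0],"roll":0,"hand":5},{"linear":[0,0,0],"roll":0,"hand":5}]'
python3 -m pendant '[{"linear":[0,0,1],"roll":0,"hand":5},{"linear":[0,0,0],"roll":0,"hand":5},{"linear":[0,0,0],"roll":0,"hand":5}]'
```

```text
t: 7.2
tcp_pos: [0.5028, 0.0164, 0.0889]
tool_rot: [0.142, 3.138, -0.0]
force: [0.3, 0.3, -2.4]
grip_width: 0.148
grip_force: 58.9
t: 7.5
tcp_pos: [0.5026, 0.0165, 0.0857]
tool_rot: [0.141, 3.138, -0.0]
force: [0.2, -0.1, -1.4]
grip_width: 0.148
grip_force: 58.9
t: 7.8
tcp_pos: [0.5024, 0.0165, 0.0833]
tool_rot: [-0.141, -3.138, 0.0]
force: [0.1, 0.1, -2.0]
grip_width: 0.15
grip_force: 58.9
t: 8.1
tcp_pos: [0.5024, 0.0165, 0.0823]
tool_rot: [-0.141, -3.138, -0.0]
force: [0.3, -0.5, -1.6]
grip_width: 0.143
grip_force: 58.9
```

```bash
for z in a; do python3 -m pendant '[{"linear":[0,0,1],"roll":0,"hand":5},{"linear":[0,0,0],"roll":0,"hand":5},{"linear":[0,0,0],"roll":0,"hand":5}]' | egrep "pos|force:"
python3 -m pendant '[{"linear":[0,0,1],"roll":0,"hand":5},{"linear":[0,0,0],"roll":0,"hand":5},{"linear":[0,0,0],"roll":0,"hand":5}]'| egrep "pos|force:"
python3 -m pendant '[{"linear":[0,0,1],"roll":0,"hand":5},{"linear":[0,0,0],"roll":0,"hand":5},{"linear":[0,0,0],"roll":0,"hand":5}]'| egrep "pos|force:"; done
```

```text
tcp_pos: [0.5024, 0.0165, 0.0813]
force: [0.6, 0.7, -1.9]
grip_force: 58.9
tcp_pos: [0.5024, 0.0165, 0.0803]
force: [0.5, -0.4, -2.6]
grip_force: 58.9
tcp_pos: [0.5025, 0.0165, 0.0794]
force: [-0.9, -0.2, 0.1]
grip_force: 59.2
```

Lid contact is at TCP z 0.0794. Pushing forward along tool -x.

```bash
f(){ egrep "pos|^force"|tr '\n' ' ';echo; }
python3 -m pendant '[{"linear":[-3,0,0],"roll":0,"hand":5},{"linear":[-3,0,0],"roll":0,"hand":5},{"linear":[-3,0,0],"roll":0,"hand":5},{"linear":[-3,0,0],"roll":0,"hand":5},{"linear":[0,0,0],"roll":0,"hand":5},{"linear":[0,0,0],"roll":0,"hand":5}]'|f
python3 -m pendant '[{"linear":[-2,0,0],"roll":0,"hand":5},{"linear":[0,0,0],"roll":0,"hand":5}]'|f
python3 -m pendant '[{"linear":[-2,0,0],"roll":0,"hand":5},{"linear":[0,0,0],"roll":0,"hand":5}]'|f
python3 -m pendant '[{"linear":[-2,0,0],"roll":0,"hand":5},{"linear":[0,0,0],"roll":0,"hand":5}]'|f
```

```text
tcp_pos: [0.5148, 0.0154, 0.0793] force: [1.6, 0.0, -0.3] 
tcp_pos: [0.5164, 0.0152, 0.0793] force: [-1.2, 0.9, 2.5] 
tcp_pos: [0.5185, 0.0151, 0.0794] force: [-2.5, -0.7, 3.5] 
tcp_pos: [0.5195, 0.015, 0.0793] force: [-6.6, 0.2, 9.2]
```

Run:
```python
from h import *
s=telemetry.state();print(s["force"].round(2),s["torque"].round(3),s["tcp_pos"].round(4))
S=optics.grab_frame("scene");cv2.imwrite("pics/s5.png",S)
s=telemetry.state();print(s["force"].round(2),s["torque"].round(3))
cv2.imwrite("pics/crop5.png",cv2.resize(S[180:240,290:370],(800,600),interpolation=cv2.INTER_CUBIC))
```

```text
[-6.58  0.25  9.17] [ 0.073  1.148 -0.051] [0.5195 0.015  0.0793]
[-7.13  0.48  8.18] [ 0.102  1.105 -0.031]
```

View pics/crop5.png

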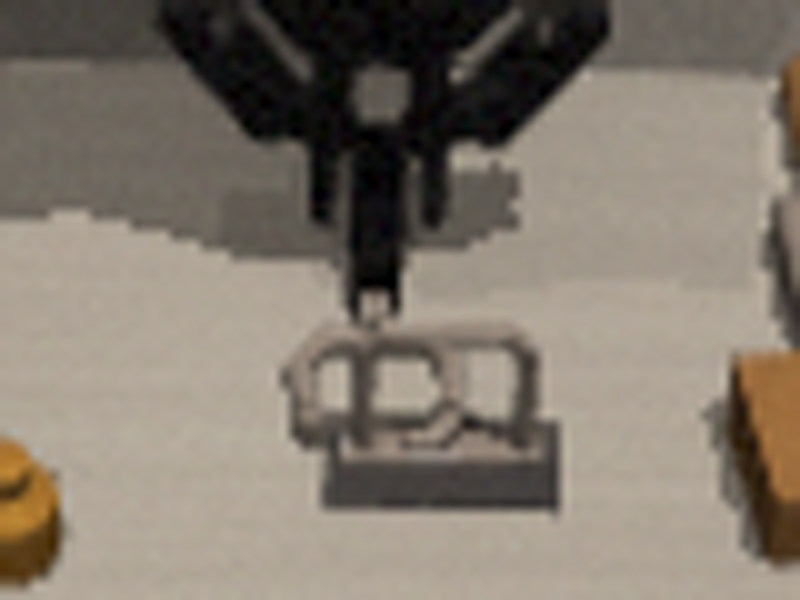

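The leg at column ~362 stands inside the mouth, between the knuckle (~300) and the nose (~430), with the gate just touched. The vertical load is rising, so I'll lift by 1 mm to take it off before pushing on.

```bash
f(){ egrep "pos|^force"|tr '\n' ' ';echo; }
python3 -m pendant '[{"linear":[0,0,-1],"roll":0,"hand":5},{"linear":[0,0,0],"roll":0,"hand":5}]'|f
python3 -m pendant '[{"linear":[0,0,-1],"roll":0,"hand":5},{"linear":[0,0,0],"roll":0,"hand":5}]'|f
python3 -m pendant '[{"linear":[-1,0,0],"roll":0,"hand":5},{"linear":[0,0,0],"roll":0,"hand":5}]'|f
```

```text
tcp_pos: [0.5196, 0.0149, 0.0798] force: [-3.8, -0.7, -2.3] 
tcp_pos: [0.52, 0.0149, 0.081] force: [-2.8, -0.1, -2.8] 
tcp_pos: [0.5213, 0.0148, 0.0812] force: [-4.6, 0.1, -2.6]
```

```bash
f(){ egrep "pos|^force"|tr '\n' ' ';echo; }
python3 -m pendant '[{"linear":[-2,0,0],"roll":0,"hand":5},{"linear":[0,0,0],"roll":0,"hand":5}]'|f
python3 -m pendant '[{"linear":[-2,0,0],"roll":0,"hand":5},{"linear":[0,0,0],"roll":0,"hand":5}]'|f
python3 -m pendant '[{"linear":[-2,0,0],"roll":0,"hand":5},{"linear":[0,0,0],"roll":0,"hand":5}]'|f
python3 -m pendant '[{"linear":[-2,0,0],"roll":0,"hand":5},{"linear":[0,0,0],"roll":0,"hand":5}]'|f
```

```text
tcp_pos: [0.5234, 0.0146, 0.0812] force: [-4.4, -0.9, -3.1] 
tcp_pos: [0.5253, 0.0144, 0.0813] force: [-5.9, -1.4, -2.4] 
tcp_pos: [0.5272, 0.0142, 0.0812] force: [-4.9, -2.0, -1.9] 
tcp_pos: [0.5293, 0.0139, 0.0813] force: [-4.1, -2.3, -2.7]
```

```bash
f(){ egrep "pos|^force"|tr '\n' ' ';echo; }
python3 -m pendant '[{"linear":[-2,0,0],"roll":0,"hand":5},{"linear":[0,0,0],"roll":0,"hand":5}]'|f
python3 -m pendant '[{"linear":[-2,0,0],"roll":0,"hand":5},{"linear":[0,0,0],"roll":0,"hand":5}]'|f
python3 -m pendant '[{"linear":[-1,0,0],"roll":0,"hand":5},{"linear":[0,0,0],"roll":0,"hand":5}]'|f
python3 -m pendant '[{"linear":[-1,0,0],"roll":0,"hand":5},{"linear":[0,0,0],"roll":0,"hand":5}]'|f
```

```text
tcp_pos: [0.5313, 0.0136, 0.0812] force: [-5.0, -3.4, -3.1] 
tcp_pos: [0.5334, 0.0133, 0.0813] force: [-4.1, -4.0, -2.6] 
tcp_pos: [0.5342, 0.0133, 0.0812] force: [-4.4, -2.5, -2.3] 
tcp_pos: [0.5353, 0.0132, 0.0813] force: [-4.2, -2.9, -2.7]
```

```bash
f(){ egrep "pos|^force"|tr '\n' ' ';echo; }
python3 -m pendant '[{"linear":[-1,0,0],"roll":0,"hand":5},{"linear":[0,0,0],"roll":0,"hand":5}]'|f
python3 -m pendant '[{"linear":[-1,0,0],"roll":0,"hand":5},{"linear":[0,0,0],"roll":0,"hand":5}]'|f
python3 -m pendant '[{"linear":[-1,0,0],"roll":0,"hand":5},{"linear":[0,0,0],"roll":0,"hand":5}]'|f
```

```text
tcp_pos: [0.5364, 0.013, 0.0813] force: [-3.6, -4.3, -2.2] 
tcp_pos: [0.5374, 0.0129, 0.0813] force: [-2.9, -3.5, -2.3] 
tcp_pos: [0.5385, 0.0128, 0.0813] force: [-4.7, -4.2, -2.6]
```

```bash
f(){ egrep "pos|^force"|tr '\n' ' ';echo; }
python3 -m pendant '[{"linear":[-1,0,0],"roll":0,"hand":5},{"linear":[0,0,0],"roll":0,"hand":5}]'|f
python3 -m pendant '[{"linear":[-1,0,0],"roll":0,"hand":5},{"linear":[0,0,0],"roll":0,"hand":5}]'|f
python3 -m pendant '[{"linear":[-1,0,0],"roll":0,"hand":5},{"linear":[0,0,0],"roll":0,"hand":5}]'|f
```

```text
tcp_pos: [0.5395, 0.0127, 0.0814] force: [-4.8, -3.2, -2.1] 
tcp_pos: [0.5407, 0.0126, 0.0814] force: [-3.0, -4.1, -3.3] 
tcp_pos: [0.5418, 0.0125, 0.0815] force: [-1.5, -5.1, -2.7]
```

```bash
f(){ egrep "pos|^force"|tr '\n' ' ';echo; }
python3 -m pendant '[{"linear":[-1,0,0],"roll":0,"hand":5},{"linear":[0,0,0],"roll":0,"hand":5}]'|f
python3 -m pendant '[{"linear":[-1,0,0],"roll":0,"hand":5},{"linear":[0,0,0],"roll":0,"hand":5}]'|f
```

```text
tcp_pos: [0.5429, 0.0125, 0.0815] force: [-0.7, -5.7, -2.3] 
tcp_pos: [0.544, 0.0124, 0.0816] force: [-0.2, -5.8, -2.2]
```

```bash
f(){ egrep "pos|^force"|tr '\n' ' ';echo; }
python3 -m pendant '[{"linear":[-1,0,0],"roll":0,"hand":5},{"linear":[0,0,0],"roll":0,"hand":5}]'|f
python3 -m pendant '[{"linear":[-1,0,0],"roll":0,"hand":5},{"linear":[0,0,0],"roll":0,"hand":5}]'|f
```

```text
tcp_pos: [0.5453, 0.0125, 0.0817] force: [0.6, 0.4, -1.5] 
tcp_pos: [0.5459, 0.0128, 0.0816] force: [0.2, 0.4, -1.3]
```

The force dropped to ~0, so the gate has flicked shut behind the leg. Now pulling back.

```bash
f(){ egrep "pos|^force"|tr '\n' ' ';echo; }
python3 -m pendant '[{"linear":[3,0,0],"roll":0,"hand":5},{"linear":[3,0,0],"roll":0,"hand":5},{"linear":[3,0,0],"roll":0,"hand":5},{"linear":[3,0,0],"roll":0,"hand":5},{"linear":[2,0,0],"roll":0,"hand":5},{"linear":[0,0,0],"roll":0,"hand":5}]'|f
python3 -m pendant '[{"linear":[2,0,0],"roll":0,"hand":5},{"linear":[0,0,0],"roll":0,"hand":5}]'|f
python3 -m pendant '[{"linear":[2,0,0],"roll":0,"hand":5},{"linear":[0,0,0],"roll":0,"hand":5}]'|f
python3 -m pendant '[{"linear":[1,0,0],"roll":0,"hand":5},{"linear":[0,0,0],"roll":0,"hand":5}]'|f
```

```text
tcp_pos: [0.531, 0.0139, 0.0813] force: [0.5, 0.3, -2.1] 
tcp_pos: [0.5291, 0.0141, 0.0813] force: [-0.6, 0.1, -1.4] 
tcp_pos: [0.5272, 0.0143, 0.0813] force: [-0.4, 0.0, -1.7] 
tcp_pos: [0.5267, 0.0143, 0.0814] force: [1.4, -0.3, -2.8]
```

```bash
f(){ egrep "pos|^force"|tr '\n' ' ';echo; }
python3 -m pendant '[{"linear":[1,0,0],"roll":0,"hand":5},{"linear":[0,0,0],"roll":0,"hand":5}]'|f
python3 -m pendant '[{"linear":[1,0,0],"roll":0,"hand":5},{"linear":[0,0,0],"roll":0,"hand":5}]'|f
```

```text
tcp_pos: [0.5263, 0.0143, 0.0816] force: [6.0, -0.5, -4.0] 
tcp_pos: [0.5261, 0.0143, 0.0818] force: [9.9, -1.1, -6.1]
```

The gate holds at 9.9 N. I'll move forward so the leg sits mid-pocket, then set the hook down.

```bash
f(){ egrep "pos|^force"|tr '\n' ' ';echo; }
python3 -m pendant '[{"linear":[0,0,0],"roll":0,"hand":5},{"linear":[-2,0,0],"roll":0,"hand":5},{"linear":[-3,0,0],"roll":0,"hand":5},{"linear":[-3,0,0],"roll":0,"hand":5},{"linear":[-3,0,0],"roll":0,"hand":5},{"linear":[0,0,0],"roll":0,"hand":5}]'|f
python3 -m pendant '[{"linear":[0,0,1],"roll":0,"hand":5},{"linear":[0,0,0],"roll":0,"hand":5},{"linear":[0,0,0],"roll":0,"hand":5}]'|f
python3 -m pendant '[{"linear":[0,0,1],"roll":0,"hand":5},{"linear":[0,0,0],"roll":0,"hand":5},{"linear":[0,0,0],"roll":0,"hand":5}]'|f
```

```text
tcp_pos: [0.5356, 0.0135, 0.0812] force: [-0.6, -0.6, -2.1] 
tcp_pos: [0.5351, 0.0136, 0.0802] force: [0.9, 0.1, -1.4] 
tcp_pos: [0.5353, 0.0135, 0.0793] force: [-0.3, -0.0, -0.4]
```

```bash
f(){ egrep "pos|^force|grip_w"|tr '\n' ' ';echo; }
python3 -m pendant '[{"linear":[0,0,0.5],"roll":0,"hand":5},{"linear":[0,0,0],"roll":0,"hand":40},{"linear":[0,0,0],"roll":0,"hand":40},{"linear":[0,0,0],"roll":0,"hand":40},{"linear":[0,0,0],"roll":0,"hand":40}]'|f
python3 -m pendant '[{"linear":[0,0,-5],"roll":0,"hand":40},{"linear":[0,0,-15],"roll":0,"hand":40},{"linear":[0,0,-30],"roll":0,"hand":40},{"linear":[0,0,-40],"roll":0,"hand":40},{"linear":[0,0,-40],"roll":0,"hand":40},{"linear":[0,0,0],"roll":0,"hand":40}]'|f
python3 - <<'E'
from h import *
S=optics.grab_frame("scene")
cv2.imwrite("pics/crop6.png",cv2.resize(S[180:240,290:370],(800,600),interpolation=cv2.INTER_CUBIC))
E
```

```text
tcp_pos: [0.5353, 0.0135, 0.0787] force: [0.5, -0.6, 0.9] grip_width: 0.469 
tcp_pos: [0.5376, 0.0134, 0.2143] force: [0.1, -0.6, -0.3] grip_width: 0.467
```

View pics/crop6.png

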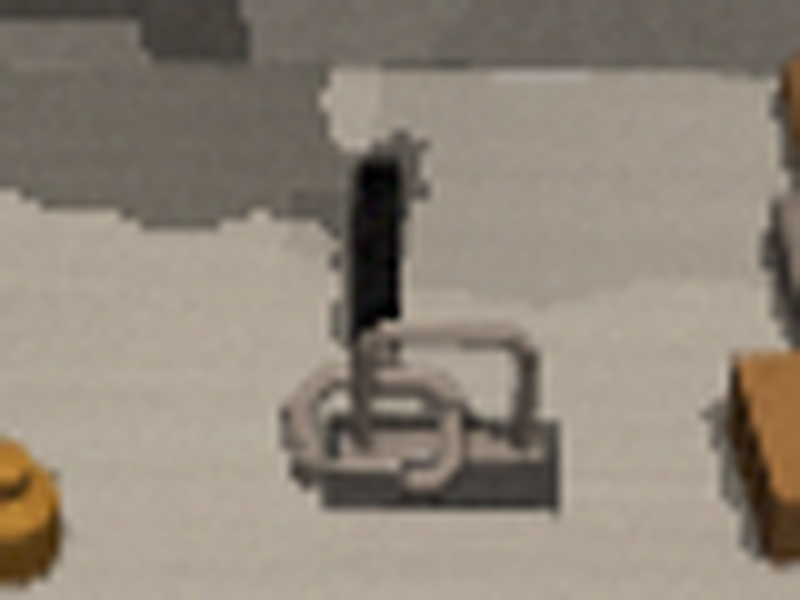

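The picture shows the hook lying flat. The right leg at (362,440) is inside the D, and the gate is shut in front of it (row ~465, from (310,470) to the nose at (420,470)). The gripper is clear.

```bash
python3 -c "
from workcell import ctrl,telemetry
print(telemetry.state()['t']);print(ctrl.job_done())"
```

```text
18.4
the job is handed in; nothing more can be done
None
```

I handed the job in at 18.4 s: the spring-gate hook is clipped onto the right leg of the loop, its gate held a 9.9 N pull, and it is lying flat on the lid with the gripper clear; no verdict came back.

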